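Park and chock the pressing roller

ROBOT

A 7-joint arm with a two-finger parallel gripper is mounted at the origin on the work surface; the furniture and walls round the work are solid. World frame = base frame: x ahead of the robot, y to its left, z up, the work surface at z = 0. Lengths are in m, angles in rad, forces in N, time in s.
With the tool pointing down it reaches from about 0.425 to 0.875 m from the base axis. Payload 4.7 kg.
Tool frame: the origin (TCP) lies midway between the tips of the shut fingers; the grasp point (between the pads) lies 19 mm behind it (ctrl.grip_point_offset is the distance from the TCP to the grasp point, in m); z points along the fingers, y is the line along which they close (so a half turn about z gives the same grasp; the last joint's range is limited). The gripper opens to 87 mm and grips with 3 to 60 N. Pads are 19 mm wide; open, the fingers measure 117 mm over their backs; the gripper's body (75 mm by 190 mm) begins 51 mm behind the grasp point.
Start: joints at [-1.123, 0.321, -0.07, 1.45, 0.023, 1.371, -0.057], TCP at [0.273, 0.59, 0.223] pointing down, gripper open.
Joint ranges: [-2.86, 2.86], [-0.3, 2.09], [-1.38, 1.24], [0.06, 2.45], [-1.56, 4.7], [0.09, 2.05], [-2.69, 2.69]. Speed limits (rad/s): [2.57, 2.57, 3.14, 3.14, 3.14, 3.14, 3.14].

INTERFACE

Orientations are given as a rotation vector (axis times angle).
In Python, from bench import ctrl gives the robot as it stands.
- The arm moves only by the tool move_arm, never from a script. Its argument "increments" is text: rows parted by semicolons, each of 7 numbers parted by spaces: the shift along the world's x, y, z in mm, then the turn, a rotation vector about the world's x, y, z in degrees, then the closure in counts, from 0 (fully open) to 255 (shut). A call has exactly 8 rows; each row shifts and turns the commanded pose from where the row before left it; what a row does not reach is not made up. A row lasts 1/12 s, in which the tool goes at most 41.7 mm and 7.16 degrees, less where a joint would pass 70% of its speed; a pose out of reach is approached as far as the arm can. A call with a gripper value outside its range is refused whole. The fingers move at their own pace and stop on an object; "grip_force" is the grip in N (left out, the last holds). Time passes only in rows, so rows that do not move let the fingers close, or fill a call up. It gives the time, the measured TCP pose, the force, the opening and the grip force at its end, in the units of the state.
- ctrl.get_state(): the state, without advancing time (a new reading comes with each control period).
- ctrl.get_image(name): name is "side" or "top" or "wrist"; returns a dict with "frame" (400x640x3 uint8, red, green, blue), "depth" (400x640 float32, m along the optical axis (not along the pixel's ray), 0 where there is no reading), "fx", "fy", "cx", "cy" (pixels), "position" and "orientation" of the camera in the world. Camera axes: x right, y down, z forward; pixel columns grow to the right and rows downward; lengths in m; the calibration is good to about 2 mm. A picture is of the moment at which its call begins.
- ctrl.close_job(): hands the job in; it is judged then, once.
Trained networks look in a picture, given as the dict that the camera call returned (one of the last four; its "shot" number tells which), for a name from the list of things; names that differ only in an ending like _2 or _b are one class to them, and where a whole thing is asked for, a point or a joint stands for the part that bears it (a point fixed in the world has none). Each returns a list of dicts, best first, with "score" (0 to 1); they miss things now and then, are a little off and sometimes report something else, mostly with a low value. They report only what shows in the picture. A call takes as long as a camera call. They do not tell look-alikes from the thing itself.
- ctrl.find_in(target, picture): "centre" ([x, y, z] in m, in world coordinates, good to about 4 mm: the middle of the surface that is visible of it).
- ctrl.silhouettes(target, picture): "region" (400x640 bool, what is visible of it).
The state is a dict: "time": time; "joint_positions": joint angles; "qd": joint speeds; "joint_torque": joint torques, N m; "position": TCP position; "tool_rot": TCP orientation; "ft_force": force on the tool from outside, world axes, zero at the start; "torque": the same for the moment, N m; "grip_width": opening from 0.0 (shut) to 1.0 (fully open); "grip_force": force on a finger pad.
Only numpy, scipy, OpenCV 4.12 (cv2) and the standard library are available. Lean on these libraries where they do the work, as an engineer would, in place of code of your own. Each camera call takes 0.05 s, during which the arm holds its last target. There are 200 camera calls.

TASK

Put the wooden pressing roller away in its bay. First lift the steel pattern weight out of the roller's way and stand it upright on the free part of the shelf on top of the bay; then, keeping the roller on the table and without letting it run away from you, roll it in under the shelf until it rests along its whole length against the stop rail at the back. Finally take the wooden wedge and slide it, flat on the table and thin end first, under the front of the roller about midway along it with only a light push, so that it touches the roller and keeps it from rolling out; leave the small things lying around where they are.

Things in the scene. Friction and masses are not known exactly. Their poses are not given: they have to be found in the camera images.
- bay: plywood stand fixed to the table, 260 wide (y), 110 mm deep (x), open at the front. Origin on the table, middle of the front opening; x points level into the bay (the way the roller goes), z up. Side walls 236 mm apart inside. Shelf board overhead at z = 160 to 172 mm, over x = 0 to 110: no room below for an upright gripper; tilt it about 40 degrees, fingers pointing into the bay
- shelf_free (a point): middle of the free part of the shelf's top, at x = 52, y = +60, z = 172 mm in the bay's frame. Also on the shelf, fixed: a wide low steel weight (diameter 50, 24 tall, at y = -40) and a thread cone (105 tall, at y = -98)
- bay_stop (a point): middle of the front face of the stop rail (50 mm high, across the back of the bay) at x = 95 mm in the bay's frame, 30 mm above the table; the parked roller touches it, its centre at bay x = 65 mm
- roller: smooth varnished wooden roller, diameter 60, length 160 mm plus a 6 mm steel stub axle at each end, 0.3 to 0.5 kg, lying before the bay, roughly parallel. Origin at its centre, 30 mm above the table; y is the axis of the cylinder (x and z turn as it rolls). Rolls easily if pushed at mid-height or lower
- weight_mid (a point): turned grey steel pattern weight, an upright drum of diameter 42 and height 30 mm, 0.32 kg, standing on the table between the roller and the bay; the point is its centre, 15 mm above its foot; z up
- chock_mid (a point): wooden wedge 70 long (x), 40 wide (y), 34 mm high, 0.12 kg, on the table left of the roller's way. Point: its centre, 17 mm above its underside; x to its thin end, z up. Top level from x = -35 to -5 mm (a block to grip across the 40 mm width), then a straight slope to the thin end, 3 mm thick, at x = +35. Snug against the parked roller this point is 49 mm before the roller's axis (bay x = 16 mm)
- chock_nose (a point): middle of the wedge's thin end, 1.5 mm above its underside
- bobbin_1: small metal bobbin with white thread, diameter 25, height 12 mm; leave alone
- tailor_chalk: flat piece of tailor's chalk 40x49x8 mm; leave alone
- tape_measure: round tape measure 53x100x18 mm; leave alone
- wax_block: small block of wax 30x46x19 mm; leave alone
There are look-alikes about, which are no part of the job. There is more than one size of the part that bears chock_mid; the job needs the larger. There is more than one size of the roller; the one meant has the size given above.

How it is judged:
On the way, in this order (a step that is already met when the one before it is completed fails the run):
1. the pattern weight stands upright on the shelf (x of weight_mid in the frame of bay between 0.012 and 0.1 m and y of weight_mid in the frame of bay between -0.125 and 0.125 m and z of weight_mid in the frame of bay between 0.18 and 0.194 m and angle between weight_mid's own z axis and vertical below 0.12 rad and contact force between weight and the fingers below 0.1 N), for 0.2 s.
2. the roller lies against the stop rail under the shelf (x of roller in the frame of bay above 0.06 m and y of roller in the frame of bay between -0.05 and 0.05 m and height (world z) of roller below 0.036 m and angle between the y axis of roller and the y axis of bay, either way round below 0.08 rad), for 0.2 s.
At the end, for the whole second after the job is handed in: Weight upright on the shelf board; roller at rest on the table, within 5 mm of the stop rail and parallel to it (4.5 degrees); wedge flat on the table, thin end to the roller (15 degrees), within 60 mm of the bay's middle and 6 mm of snug under the roller (all of step 2 and x of weight_mid in the frame of bay between 0.012 and 0.1 m and y of weight_mid in the frame of bay between -0.125 and 0.125 m and z of weight_mid in the frame of bay between 0.18 and 0.194 m and angle between each of weight_mid, chock_mid's own z axis and vertical below 0.12 rad and x of chock_mid in the frame of bay above 0.01 m and y of chock_mid in the frame of bay between -0.06 and 0.06 m and x of chock_nose in the frame of bay above 0.042 m and height (world z) of chock_mid below 0.022 m and angle between the x axis of chock_mid and the x axis of bay, either way round below 0.26 rad and linear speed of roller below 0.02 m/s); the robot touches nothing.
It fails at once if the roller is lifted off the table (more than 15 mm) (height (world z) of roller above 0.045 m).
It fails at once if the roller runs away (faster than 0.4 m/s) (linear speed of roller above 0.4 m/s).
It fails at once if the wedge is rammed against the roller (more than 40 N) (contact force between chock and roller above 40 N).
It fails at once if the bobbin, chalk, tape measure or wax is moved by more than 30 mm (distance of any of bobbin_1, tailor_chalk, tape_measure, wax_block from where it was at the start of the episode above 0.03 m).
It also fails if it takes over 64 s, if anything falls off the work surface, if the arm or the gripper's body presses on something with over 40 N, if the wrist force passes 120 N, or if a joint passes its speed limit or range.

## Working session

There is one attempt and no reset: what is moved stays moved. The work goes in short steps, Python scripts to look and compute and a tool call to move; the robot and the scene stay as the last step left them, time stands still between calls to the robot, and variables do not carry over. Pictures are saved under pics/ and viewed, at most 10 in all, crops included, and the job is handed in when it is done.

Besides the shell and the picture viewer there is one more tool, called as name(argument=value, ...) on one line, values as JSON. move_arm: Moves the arm, as the interface text tells. Its arguments: {"type":"object","properties":{"increments":{"type":"string"},"grip_force":{"type":"number"}},"required":["increments"]}

```bash
mkdir -p pics; cat > h.py <<'E'
import numpy as np, cv2
from scipy.spatial.transform import Rotation as R
from bench import ctrl
def rot(o):
    o=np.array(o,float)
    return o if o.shape==(3,3) else (R.from_rotvec(o).as_matrix() if o.size==3 else R.from_quat(o).as_matrix())
def cloud(p,mask=None):
    d=p["depth"]; v,u=np.nonzero((d>0) if mask is None else (mask&(d>0)))
    z=d[v,u]; c=np.c_[(u-p["cx"])*z/p["fx"],(v-p["cy"])*z/p["fy"],z]
    return c@rot(p["orientation"]).T+np.array(p["position"])
def save(p,n): cv2.imwrite("pics/"+n,p["frame"][:,:,::-1])
E
python3 - <<'E'
from h import *
print({k:np.round(v,3) for k,v in ctrl.get_state().items()})
ims=[]
for n in("top","side"):
    p=ctrl.get_image(n); ims.append(p["frame"]); print(n,p["position"],p["orientation"],p["fx"])
    for t in("bay","roller","weight_mid","chock_mid","chock_nose","bobbin_1","tailor_chalk","tape_measure","wax_block","shelf_free","bay_stop"):
        try: print(t,[(np.round(r["centre"],3).tolist(),round(r["score"],2)) for r in ctrl.find_in(t,p)][:4])
        except Exception as e: print(t,e)
    save(p,n+"0.png")
E
```

```text
{'time': np.float64(0.0), 'joint_positions': array([-1.123,  0.322, -0.07 ,  1.452,  0.023,  1.371, -0.057]), 'qd': array([ 0.002, -0.002,  0.001, -0.002,  0.001, -0.001,  0.002]), 'joint_torque': array([-0.0000e+00, -4.9129e+01, -4.0400e-01, -3.1253e+01, -6.4000e-02,
        4.3000e-02,  0.0000e+00]), 'position': array([0.273, 0.589, 0.221]), 'tool_rot': array([-6.760e-01, -3.068e+00,  3.000e-03]), 'ft_force': array([ 0.645, -0.239,  0.382]), 'torque': array([ 0.017, -0.011, -0.053]), 'grip_force': np.float64(0.0), 'grip_width': np.float64(1.002)}
top [0.22228802 0.17649875 1.10835915] [-2.1613972   2.09652307 -0.23864199] 448.895538899492
bay [([0.61, 0.014, 0.173], 0.82)]
roller [([0.472, 0.174, 0.059], 0.98), ([0.216, 0.265, 0.039], 0.77)]
weight_mid [([0.55, 0.134, 0.032], 0.49)]
chock_mid [([0.599, 0.26, 0.025], 0.69), ([0.355, 0.302, 0.015], 0.54)]
chock_nose [([0.599, 0.254, 0.024], 0.97), ([0.351, 0.302, 0.019], 0.65)]
bobbin_1 [([0.468, -0.073, 0.012], 0.53), ([0.598, 0.255, 0.024], 0.16)]
tailor_chalk [([0.401, 0.005, 0.011], 0.82)]
tape_measure [([0.473, 0.407, 0.019], 0.91), ([0.401, 0.005, 0.007], 0.18)]
wax_block [([0.55, 0.367, 0.02], 0.67), ([0.6, 0.252, 0.026], 0.22)]
shelf_free []
bay_stop [([0.47, 0.172, 0.057], 0.71), ([0.613, 0.012, 0.17], 0.66)]
side [ 0.45353205 -0.51830541  0.62150018] [-2.18134832 -0.03347808  0.01269981] 397.9526544821156
bay [([0.575, -0.054, 0.173], 0.6)]
roller [([0.471, 0.144, 0.052], 0.98), ([0.231, 0.237, 0.036], 0.8)]
weight_mid []
chock_mid [([0.575, -0.055, 0.172], 0.6), ([0.357, 0.302, 0.014], 0.48)]
chock_nose [([0.358, 0.294, 0.016], 0.45)]
bobbin_1 [([0.459, -0.074, 0.014], 0.49)]
tailor_chalk [([0.469, 0.146, 0.05], 0.65), ([0.4, 0.002, 0.008], 0.56)]
tape_measure [([0.47, 0.39, 0.014], 0.59)]
wax_block [([0.552, 0.357, 0.019], 0.65)]
shelf_free [([0.576, -0.053, 0.174], 0.74)]
bay_stop [([0.572, -0.049, 0.17], 0.83), ([0.47, 0.146, 0.047], 0.66)]
```

View pics/top0.png

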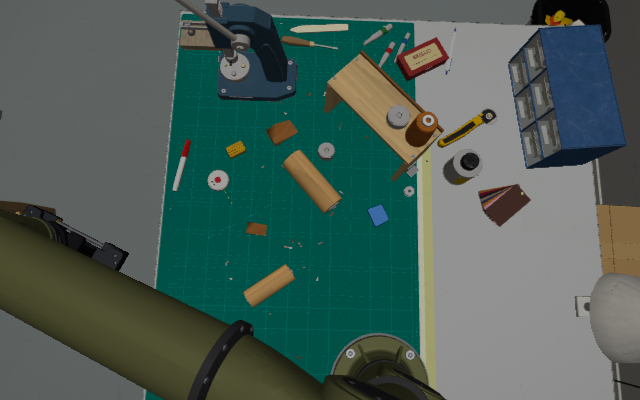

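View pics/side0.png

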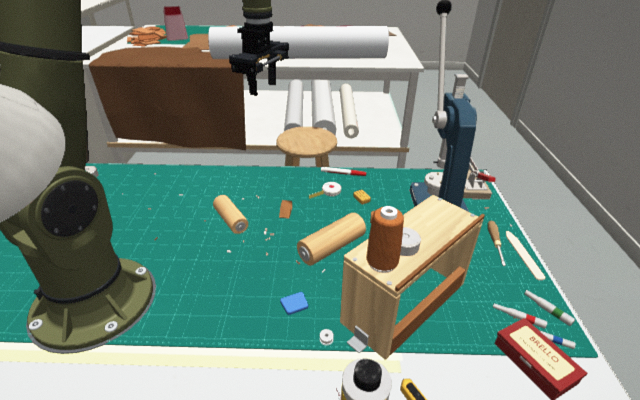

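The top view shows the bay (385,105) turned about 45°, the larger roller (312,180), the weight (326,150), the larger wedge (282,131), a small wedge (256,229), a small roller (268,285), and a tall press at (250,60). Next I'll measure the geometry.

```bash
cat > m.py <<'E'
from h import *
p=ctrl.get_image("top")
def comp(zlo,zhi,c,r):
    P=cloud(p); return P[(P[:,2]>zlo)&(P[:,2]<zhi)&(np.hypot(P[:,0]-c[0],P[:,1]-c[1])<r)]
def rect(P,name):
    (c,s,a)=cv2.minAreaRect((P[:,:2]*1000).astype(np.float32)); print(name,np.round(c,1),np.round(s,1),round(a,2),"z",np.round(np.median(P[:,2])*1000,1),len(P))
    print(np.round(cv2.boxPoints((c,s,a)),1).tolist())
E
python3 - <<'E'
from m import *
S=comp(.162,.182,(.62,.02),.2); rect(S,"shelf"); print(np.percentile(S[:,2],[5,50,95]))
rect(comp(.190,.205,(.6,0),.15),"shelfweight")
rect(comp(.22,.30,(.6,0),.2),"cone")
rr=comp(.035,.07,(.472,.174),.11); 
# exclude weight/chock
rect(rr,"roller"); t=rr[rr[:,2]>np.percentile(rr[:,2],60)]; rect(t,"rollertop")
rect(comp(.025,.036,(.55,.134),.035),"weight")
C=comp(.008,.045,(.60,.255),.05); rect(C,"chock"); rect(C[C[:,2]>.032],"chocktop")
T=comp(-.02,.006,(.45,.1),.2); print("table",np.median(T[:,2]))
P=cloud(p); Q=P[(P[:,2]>.2)&(P[:,0]>.4)&(P[:,1]>.1)&(P[:,1]<.6)]; print("press",Q.min(0),Q.max(0))
cv2.imwrite("pics/c.png",cv2.resize(p["frame"][90:220,220:420,::-1],(800,520),interpolation=cv2.INTER_CUBIC))
E
```

```text
shelf [617.5  17.5] [260.2 112.8] 45.06 z 171.2 4498
[[485.70001220703125, -34.79999923706055], [565.5, -114.4000015258789], [749.2999877929688, 69.69999694824219], [669.5, 149.39999389648438]]
[0.16807388 0.17121543 0.17827598]
shelfweight [564.3 -24.4] [106.6  49.1] 28.58 z 194.9 460
[[505.70001220703125, -28.399999618530273], [529.2000122070312, -71.5], [622.7999877929688, -20.5], [599.2999877929688, 22.700000762939453]]
cone [545.6 -50.1] [46.2 46.9] 3.42 z 267.2 616
[[521.0999755859375, -28.100000381469727], [523.9000244140625, -74.9000015258789], [570.0, -72.19999694824219], [567.2000122070312, -25.399999618530273]]
roller [472.1 171.9] [167.8  58.8] 41.88 z 54.8 1553
[[390.0, 137.6999969482422], [429.20001220703125, 94.0], [554.0999755859375, 206.0], [514.9000244140625, 249.6999969482422]]
rollertop [472.2 172. ] [158.6  36.4] 42.82 z 58.4 621
[[401.6000061035156, 131.39999389648438], [426.3999938964844, 104.69999694824219], [542.7000122070312, 212.60000610351562], [518.0, 239.3000030517578]]
weight [555.6 139.3] [39.4 40.5] 29.94 z 28.9 200
[[528.4000244140625, 147.10000610351562], [548.5999755859375, 111.9000015258789], [582.7999877929688, 131.60000610351562], [562.5999755859375, 166.6999969482422]]
chock [604.8 254.2] [42.2 66. ] 36.22 z 29.5 423
[[568.2999877929688, 268.3999938964844], [607.2999877929688, 215.1999969482422], [641.4000244140625, 240.10000610351562], [602.4000244140625, 293.29998779296875]]
chocktop [595.6 266.3] [41.  34.4] 33.57 z 33.8 145
[[569.0, 269.29998779296875], [588.0, 240.6999969482422], [622.2000122070312, 263.3999938964844], [603.2000122070312, 292.0]]
table -0.0007471745231525384
press [0.69448428 0.26056847 0.20003427] [0.78482799 0.42374049 0.39584785]
```

View pics/c.png

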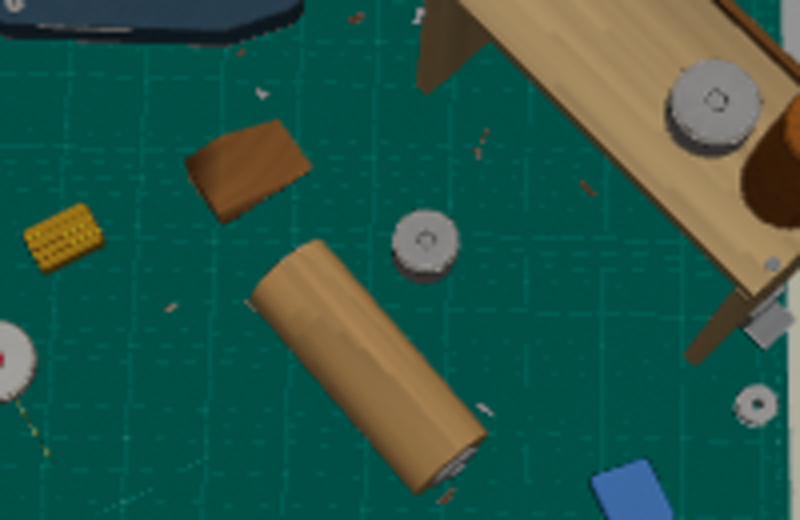

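The crop confirms the larger wedge with its thin end down-right in the world, at about -54°. The bay x axis points at -45°, with its origin at about (578, 57) mm. I'll move above the weight with the tool's closing axis along bay y.

move_arm(increments="10 -15 0 0 0 -1;18 -28 0 0 0 -1.5;18 -28 0 0 0 -1.5;18 -28 0 0 0 -1.5;18 -28 0 0 0 -1.5;18 -28 0 0 0 -1.5;18 -28 0 0 0 -1.5;18 -28 0 0 0 -1.5")

```text
schema error: expected 7 numbers
```

move_arm(increments="18 -28 0 0 0 -1.5;18 -28 0 0 0 -1.5;18 -28 0 0 0 -1.5;18 -28 0 0 0 -1.5;18 -28 0 0 0 -1.5;18 -28 0 0 0 -1.5;18 -28 0 0 0 0;20 -31 -20 0 0 0")

```text
schema error: expected 7 numbers
```

```bash
cat > st.py <<'E'
from h import *
O=np.array([578.3,56.6]); 
def st():
    s=ctrl.get_state(); M=R.from_rotvec(s["tool_rot"]).as_matrix(); p=np.array(s["position"])*1000
    d=p[:2]-O; b=np.array([d[0]-d[1],d[0]+d[1]])*.70711
    print("t",round(float(s["time"]),2),"tcp",p.round(1),"bay",b.round(1),"z",M[:,2].round(3),"y",M[:,1].round(3),"yang",round(np.degrees(np.arctan2(M[1,1],M[0,1])),1),"F",np.round(s["ft_force"],1),"w",round(float(s["grip_width"])*87,1),"gf",np.round(s["grip_force"],1))
if __name__=="__main__": st()
E
python3 - <<'E'
from st import *
st()
p=ctrl.get_image("wrist"); save(p,"w1.png")
for r in ctrl.silhouettes("weight_mid",p)[:3]:
    P=cloud(p,r["region"])*1000; t=P[(P[:,2]>24)&(P[:,2]<36)]
    print(r["score"],len(P))
    if len(t)>20: print(cv2.minEnclosingCircle(t[:,:2].astype(np.float32)))
E
```

```text
t 1.25 tcp [273.2 589.8 222.6] bay [-592.8  161.3] z [ 0.  0. -1.] y [0.42  0.907 0.   ] yang 65.1 F [-0.3  1.3 -0.2] w 87.2 gf 0.0
```

move_arm(increments="10 -15 0 0 0 -1 0;18 -28 0 0 0 -1.5 0;18 -28 0 0 0 -1.5 0;18 -28 0 0 0 -1.5 0;18 -28 0 0 0 -1.5 0;18 -28 0 0 0 -1.5 0;18 -28 0 0 0 -1.5 0;18 -28 0 0 0 -1.5 0")

```text
time: 2.02
position: [0.41, 0.3774, 0.2229]
tool_rot: [0.982, 2.984, 0.001]
ft_force: [0.1, -0.1, 0.4]
grip_width: 1.001
grip_force: 0.0
```

move_arm(increments="18 -28 0 0 0 -1.5 0;18 -28 0 0 0 -1.5 0;18 -28 0 0 0 -1.5 0;18 -28 0 0 0 -1.5 0;18 -28 0 0 0 -1.5 0;18 -28 0 0 0 -1.5 0;18 -28 0 0 0 0 0;20 -31 -20 0 0 0 0")

```text
time: 2.68
position: [0.558, 0.1521, 0.2067]
tool_rot: [1.207, 2.894, 0.01]
ft_force: [0.6, 0.5, 0.9]
grip_width: 1.001
grip_force: 0.0
```

```bash
python3 - <<'E'
from st import *
st()
p=ctrl.get_image("wrist"); save(p,"w1.png")
for r in ctrl.silhouettes("weight_mid",p)[:3]:
    P=cloud(p,r["region"])*1000; t=P[(P[:,2]>24)&(P[:,2]<36)]
    print(r["score"],len(P))
    if len(t)>20: print(cv2.minEnclosingCircle(t[:,:2].astype(np.float32)))
E
```

```text
t 2.68 tcp [558.  152.1 206.7] bay [-81.9  53.2] z [ 0.007  0.004 -1.   ] y [0.711 0.704 0.008] yang 44.7 F [0.6 0.5 0.9] w 87.1 gf 0.0
0.69 1363
((556.0430908203125, 137.90785217285156), 20.94052505493164)
```

move_arm(increments="1 -7 -20 0 0 0 0;0 -7 -30 0 0 0 0;0 0 -30 0 0 0 0;0 0 -30 0 0 0 0;0 0 -30 0 0 0 0;0 0 -30 0 0 0 0;0 0 -18 0 0 0 0;0 0 -8 0 0 0 0")

```text
time: 3.45
position: [0.5534, 0.1378, 0.0035]
tool_rot: [-1.209, -2.895, 0.006]
ft_force: [-0.8, 0.1, -0.9]
grip_width: 0.997
grip_force: 0.0
```

```bash
python3 st.py
```

```text
t 3.45 tcp [553.4 137.8   3.5] bay [-75.   39.8] z [-0.005 -0.002 -1.   ] y [ 0.711  0.703 -0.005] yang 44.7 F [-0.8  0.1 -0.9] w 86.7 gf 0.0
```

move_arm(increments="0 0 0 0 0 0 120;0 0 0 0 0 0 255;0 0 0 0 0 0 255;0 0 0 0 0 0 255;0 0 0 0 0 0 255;0 0 0 0 0 0 255;0 0 0 0 0 0 255;0 0 0 0 0 0 255", grip_force=25)

```text
time: 4.12
position: [0.5563, 0.1381, 0.0071]
tool_rot: [1.211, 2.898, 0.001]
ft_force: [1.7, 3.2, 0.0]
grip_width: 0.478
grip_force: 8.9
```

```bash
python3 st.py
```

```text
t 4.12 tcp [556.3 138.1   7.1] bay [-73.2  42.1] z [ 0.001  0.    -1.   ] y [0.711 0.703 0.001] yang 44.6 F [1.7 3.2 0. ] w 41.6 gf 8.9
```

move_arm(increments="0 0 10 0 0 0 255;0 0 25 0 0 0 255;0 0 30 0 0 0 255;0 0 30 0 0 0 255;0 0 30 0 0 0 255;0 0 30 0 0 0 255;0 0 30 0 0 0 255;0 0 25 0 0 0 255")

```text
time: 4.78
position: [0.5559, 0.1378, 0.2192]
tool_rot: [1.211, 2.898, 0.001]
ft_force: [-0.5, -0.0, -3.4]
grip_width: 0.478
grip_force: 25.0
```

move_arm(increments="8 -5 0 0 0 0 255;20 -13 0 0 0 0 255;24 -15 0 0 0 0 255;24 -15 0 0 0 0 255;22 -14 0 0 0 0 255;10 -7 -5 0 0 0 255;0 0 -10 0 0 0 255;0 0 -10 0 0 0 255")

```text
time: 5.45
position: [0.6633, 0.0685, 0.1897]
tool_rot: [-1.212, -2.896, 0.002]
ft_force: [-0.7, -0.8, -3.6]
grip_width: 0.475
grip_force: 25.0
```

move_arm(increments="0 0 -4 0 0 0 255;0 0 -3 0 0 0 255;0 0 -2 0 0 0 255;0 0 -2 0 0 0 255;0 0 -1 0 0 0 255;0 0 0 0 0 0 255;0 0 0 0 0 0 255;0 0 0 0 0 0 255")

```text
time: 6.12
position: [0.6643, 0.0691, 0.1802]
tool_rot: [1.211, 2.898, 0.001]
ft_force: [0.3, -0.2, -2.7]
grip_width: 0.48
grip_force: 25.0
```

```bash
python3 st.py
```

```text
t 6.12 tcp [664.3  69.1 180.2] bay [52.  69.6] z [ 0.001  0.    -1.   ] y [0.711 0.703 0.001] yang 44.6 F [ 0.3 -0.2 -2.7] w 41.7 gf 25.0
```

move_arm(increments="0 0 -1 0 0 0 255;0 0 0 0 0 0 255;0 0 0 0 0 0 150;0 0 0 0 0 0 60;0 0 0 0 0 0 0;0 0 0 0 0 0 0;0 0 0 0 0 0 0;0 0 0 0 0 0 0")

```text
time: 6.78
position: [0.6642, 0.069, 0.179]
tool_rot: [1.211, 2.898, 0.0]
ft_force: [0.6, -0.2, -0.6]
grip_width: 0.767
grip_force: 0.0
```

```bash
python3 st.py
```

```text
t 6.78 tcp [664.2  69.  179. ] bay [52.  69.5] z [ 0.  0. -1.] y [0.711 0.703 0.   ] yang 44.6 F [ 0.6 -0.2 -0.6] w 66.7 gf 0.0
```

move_arm(increments="0 0 10 0 0 0 0;0 0 30 0 0 0 0;0 0 30 0 0 0 0;-13 8 0 0 0 0 0;-26 16 0 0 0 0 0;-26 16 0 0 0 0 0;-26 16 0 0 0 0 0;-26 16 0 0 0 0 0")

```text
time: 7.45
position: [0.5461, 0.1415, 0.2497]
tool_rot: [1.211, 2.898, 0.001]
ft_force: [0.7, 0.9, 1.5]
grip_width: 1.001
grip_force: 0.0
```

move_arm(increments="-26 16 0 -3.536 -3.536 0 0;-26 16 0 -3.536 -3.536 0 0;-26 16 0 -3.536 -3.536 0 0;-26 16 0 -3.536 -3.536 0 0;-13 8 0 -3.536 -3.536 0 0;0 0 0 -3.536 -3.536 0 0;0 0 0 -3.536 -3.536 0 0;0 0 0 -3.536 -3.536 0 0")

```text
time: 8.12
position: [0.43, 0.2142, 0.2507]
tool_rot: [0.952, 2.278, -0.338]
ft_force: [-0.2, -1.1, -1.3]
grip_width: 1.001
grip_force: 0.0
```

```bash
python3 - <<'E'
from st import *
st()
p=ctrl.get_image("side"); save(p,"s2.png")
p=ctrl.get_image("top"); P=cloud(p)*1000
d=P[:,:2]-O; b=np.c_[d[:,0]-d[:,1],d[:,0]+d[:,1],]*.70711
for n,m in(("w",(P[:,2]>192)&(P[:,2]<212)&(abs(b[:,0]-52)<45)&(abs(b[:,1]-65)<40)),("r",(P[:,2]>50)&(P[:,2]<65)&(abs(b[:,0]+157)<50)&(abs(b[:,1])<110))):
    q=b[m]; print(n,len(q),(q.min(0)+q.max(0))/2,q.min(0),q.max(0),np.median(P[m,2]) if len(q) else 0)
    if len(q)>5: print(cv2.minAreaRect(q.astype(np.float32)))
E
```

```text
t 8.12 tcp [430.  214.2 250.7] bay [-216.3    6.6] z [ 0.46  -0.454 -0.764] y [0.709 0.705 0.008] yang 44.8 F [-0.2 -1.1 -1.3] w 87.1 gf 0.0
w 284 [50.82823902 69.69657211] [30.08236968 49.50102671] [71.57410836 89.89211752] 200.50892566380543
((50.88527297973633, 69.18037414550781), (40.730003356933594, 40.214969635009766), 47.686283111572266)
r 1133 [-156.44214976    6.90007627] [-183.23467709  -72.95384617] [-129.64962243   86.75399871] 56.811802621180796
((-156.62640380859375, 7.042304992675781), (159.2932586669922, 47.211063385009766), 86.0328369140625)
```

View pics/s2.png

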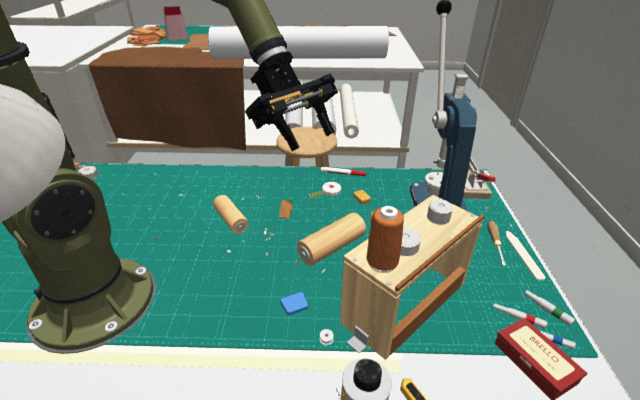

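The picture shows the weight upright on the shelf at (440,210) and the gripper tilted behind the roller. Next I'll descend behind it and push.

move_arm(increments="0 0 -15 0 0 0 0;0 0 -35 0 0 0 0;0 0 -35 0 0 0 0;0 0 -35 0 0 0 0;0 0 -35 0 0 0 0;0 0 -35 0 0 0 0;0 0 -25 0 0 0 0;0 0 -10 0 0 0 0")

```text
time: 8.88
position: [0.4297, 0.2099, 0.0206]
tool_rot: [0.958, 2.283, -0.349]
ft_force: [-0.5, -0.8, 0.6]
grip_width: 0.994
grip_force: 0.0
```

```bash
python3 st.py
```

```text
t 8.88 tcp [429.7 209.9  20.6] bay [-213.5    3.3] z [ 0.45  -0.458 -0.767] y [ 0.714  0.701 -0.   ] yang 44.5 F [-0.5 -0.8  0.6] w 86.5 gf 0.0
```

move_arm(increments="3 -3 1 0 0 0.3 0;3 -3 0 0 0 0 0;3 -3 0 0 0 0 0;3 -3 0 0 0 0 0;3 -3 0 0 0 0 0;3 -3 0 0 0 0 0;3 -3 0 0 0 0 0;3 -3 0 0 0 0 0")

```text
time: 9.55
position: [0.4546, 0.1888, 0.0251]
tool_rot: [0.948, 2.285, -0.339]
ft_force: [0.3, 0.1, -0.6]
grip_width: 1.0
grip_force: 0.0
```

move_arm(increments="3 -3 0 0 0 0 0;3 -3 0 0 0 0 0;3 -3 0 0 0 0 0;3 -3 0 0 0 0 0;3 -3 0 0 0 0 0;3 -3 0 0 0 0 0;3 -3 0 0 0 0 0;3 -3 0 0 0 0 0")

```text
time: 10.22
position: [0.4784, 0.1647, 0.0247]
tool_rot: [0.948, 2.285, -0.34]
ft_force: [-0.4, 0.5, 0.3]
grip_width: 1.001
grip_force: 0.0
```

```bash
cat > rl.py <<'E'
from st import *
st()
p=ctrl.get_image("side"); r=ctrl.silhouettes("roller",p)
for q in r[:2]:
    P=cloud(p,q["region"])*1000
    d=P[:,:2]-O; b=np.c_[d[:,0]-d[:,1],d[:,0]+d[:,1]]*.70711
    print(round(q["score"],2),len(P),"bay 3..97%",np.percentile(b,3,0).round(1),np.percentile(b,97,0).round(1),"ztop",np.percentile(P[:,2],95).round(1))
    t=P[:,2]>np.percentile(P[:,2],75); print("axis top line",np.polyfit(b[t,1],b[t,0],1).round(3))
save(p,"rl.png")
E
python3 rl.py
```

```text
t 10.22 tcp [478.4 164.7  24.7] bay [-147.1    5.8] z [ 0.457 -0.452 -0.766] y [0.707 0.708 0.004] yang 45.0 F [-0.4  0.5  0.3] w 87.0 gf 0.0
0.93 728 bay 3..97% [-454.8 -133. ] [-338.3  -89.4] ztop 43.7
axis top line [  -3.177 -732.409]
0.71 1330 bay 3..97% [-125.9  -78. ] [-79.2  62. ] ztop 59.5
axis top line [-1.8000e-02 -1.0371e+02]
```

move_arm(increments="3 -3 0 0 0 0 0;3 -3 0 0 0 0 0;3 -3 0 0 0 0 0;3 -3 0 0 0 0 0;3 -3 0 0 0 0 0;3 -3 0 0 0 0 0;3 -3 0 0 0 0 0;3 -3 0 0 0 0 0")

```text
time: 10.98
position: [0.5024, 0.1406, 0.0247]
tool_rot: [0.948, 2.285, -0.34]
ft_force: [0.2, 0.2, -1.0]
grip_width: 1.0
grip_force: 0.0
```

move_arm(increments="3 -3 0 0 0 0 0;3 -3 0 0 0 0 0;3 -3 0 0 0 0 0;3 -3 0 0 0 0 0;3 -3 0 0 0 0 0;3 -3 0 0 0 0 0;3 -3 0 0 0 0 0;3 -3 0 0 0 0 0")

```text
time: 11.65
position: [0.5264, 0.1167, 0.0247]
tool_rot: [0.948, 2.285, -0.34]
ft_force: [0.4, 0.4, 0.6]
grip_width: 1.0
grip_force: 0.1
```

```bash
python3 rl.py
```

```text
t 11.65 tcp [526.4 116.7  24.7] bay [-79.2   5.8] z [ 0.457 -0.452 -0.766] y [0.707 0.708 0.004] yang 45.0 F [0.4 0.4 0.6] w 87.0 gf 0.1
0.88 672 bay 3..97% [-449.4 -132.8] [-338.1  -92. ] ztop 43.9
axis top line [  -3.034 -717.144]
0.6 190 bay 3..97% [-67.6 -83.9] [-40.5 -67.8] ztop 57.2
axis top line [  -0.76  -108.987]
```

View pics/rl.png

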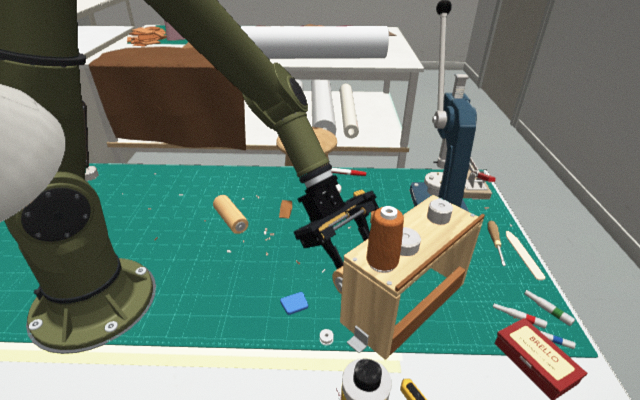

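The roller's end shows at (340,275) just before the bay, clear of the wall. I'll carry on pushing.

move_arm(increments="3 -3 0 0 0 0 0;3 -3 0 0 0 0 0;3 -3 0 0 0 0 0;3 -3 0 0 0 0 0;3 -3 0 0 0 0 0;3 -3 0 0 0 0 0;3 -3 0 0 0 0 0;3 -3 0 0 0 0 0")

```text
time: 12.42
position: [0.5504, 0.0926, 0.0247]
tool_rot: [0.948, 2.285, -0.34]
ft_force: [-0.4, 1.3, 0.5]
grip_width: 0.998
grip_force: 0.0
```

move_arm(increments="3 -3 0 0 0 0 0;3 -3 0 0 0 0 0;3 -3 0 0 0 0 0;3 -3 0 0 0 0 0;3 -3 0 0 0 0 0;3 -3 0 0 0 0 0;3 -3 0 0 0 0 0;3 -3 0 0 0 0 0")

```text
time: 13.08
position: [0.5744, 0.0687, 0.0247]
tool_rot: [0.948, 2.285, -0.34]
ft_force: [-0.2, 0.6, 0.4]
grip_width: 1.008
grip_force: 0.1
```

move_arm(increments="3 -3 0 0 0 0 0;3 -3 0 0 0 0 0;3 -3 0 0 0 0 0;2 -2 0 0 0 0 0;2 -2 0 0 0 0 0;2 -2 0 0 0 0 0;0 0 0 0 0 0 0;0 0 0 0 0 0 0")

```text
time: 13.75
position: [0.5891, 0.0539, 0.0247]
tool_rot: [0.948, 2.285, -0.34]
ft_force: [-0.3, 1.0, 0.1]
grip_width: 1.001
grip_force: 0.0
```

```bash
python3 st.py
```

```text
t 13.75 tcp [589.1  53.9  24.7] bay [9.5 5.8] z [ 0.457 -0.452 -0.766] y [0.707 0.707 0.004] yang 45.0 F [-0.3  1.   0.1] w 87.1 gf 0.0
```

move_arm(increments="2 -2 0 0 0 0 0;2 -2 0 0 0 0 0;1 -1 0 0 0 0 0;1 -1 0 0 0 0 0;1 -1 0 0 0 0 0;1 -1 0 0 0 0 0;1 -1 0 0 0 0 0;1 -1 0 0 0 0 0")

```text
time: 14.42
position: [0.599, 0.0441, 0.0246]
tool_rot: [0.948, 2.285, -0.34]
ft_force: [-2.1, 1.1, 1.6]
grip_width: 1.001
grip_force: 1.1
```

move_arm(increments="1 -1 0 0 0 0 0;1 -1 0 0 0 0 0;1 -1 0 0 0 0 0;1 -1 0 0 0 0 0;0.5 -0.5 0 0 0 0 0;0 0 0 0 0 0 0;0 0 0 0 0 0 0;0 0 0 0 0 0 0")

```text
time: 15.08
position: [0.603, 0.0401, 0.0246]
tool_rot: [0.948, 2.286, -0.34]
ft_force: [-5.2, 3.8, 4.1]
grip_width: 0.998
grip_force: 3.2
```

```bash
python3 - <<'E'
from st import *
st()
p=ctrl.get_image("top"); r=ctrl.silhouettes("roller",p)
p2=ctrl.get_image("side")
for pp in (p,p2):
  P=cloud(pp)*1000
  d=P[:,:2]-O; b=np.c_[d[:,0]-d[:,1],d[:,0]+d[:,1]]*.70711
  m=(P[:,2]>5)&(P[:,2]<63)&(b[:,0]>5)&(b[:,0]<100)&(abs(b[:,1])<115)
  print(m.sum()); 
  for lo in range(-110,110,30):
    k=m&(b[:,1]>=lo)&(b[:,1]<lo+30)
    if k.sum()>3: print(lo,k.sum(),np.percentile(b[k,0],[2,50,98]).round(1),np.percentile(P[k,2],[2,98]).round(1))
save(p,"t3.png")
E
```

```text
t 15.08 tcp [603.   40.1  24.6] bay [29.1  5.8] z [ 0.457 -0.452 -0.766] y [0.707 0.708 0.004] yang 45.0 F [-5.2  3.8  4.1] w 86.8 gf 3.2
362
-110 15 [35.6 38.6 54.1] [ 6.9 46.2]
-80 61 [35.  37.8 41.9] [25.1 47.7]
-50 62 [34.6 37.9 42.3] [23.9 48.7]
-20 65 [34.2 37.4 41.9] [23.7 47.9]
10 67 [34.8 37.7 42.1] [22.  48.2]
40 80 [ 9.6 36.8 41.8] [23.  49.9]
70 12 [35.7 38.7 42.4] [26.8 46.5]
1221
-110 23 [90.7 97.5 99.3] [39.2 50.7]
-80 163 [76.1 89.  99.5] [40.9 58.1]
-50 262 [66.3 83.  99.3] [42.  59.8]
-20 257 [66.1 83.  99.3] [41.5 60.2]
10 238 [65.6 82.9 99.4] [41.6 60. ]
40 225 [66.2 82.5 99.3] [42.  60.1]
70 48 [67.2 88.1 99.8] [42.9 60.3]
100 5 [97.7 98.5 99.4] [47.9 50.9]
```

The roller is against the rail: its front surface is evenly at x ≈ 35 and it pushes back with about 6 N. I'll back off gently.

move_arm(increments="-0.5 0.5 0 0 0 0 0;-0.5 0.5 0 0 0 0 0;-0.5 0.5 0 0 0 0 0;-1 1 0 0 0 0 0;-1 1 0 0 0 0 0;-2 2 0 0 0 0 0;-4 4 0 0 0 0 0;-8 8 0 0 0 0 0")

```text
time: 15.9
position: [0.586, 0.0562, 0.0249]
tool_rot: [0.95, 2.283, -0.341]
ft_force: [-0.1, 0.8, -0.3]
grip_width: 1.002
grip_force: 0.0
```

move_arm(increments="-12 12 0 0 0 0 0;-16 16 0 0 0 0 0;-16 16 0 0 0 0 0;-16 16 0 0 0 0 0;-16 16 0 0 0 0 0;-16 16 10 0 0 0 0;-8 8 25 0 0 0 0;0 0 30 0 0 0 0")

```text
time: 16.57
position: [0.4822, 0.1605, 0.0885]
tool_rot: [0.938, 2.291, -0.341]
ft_force: [0.4, 0.5, 0.0]
grip_width: 1.005
grip_force: 0.0
```

```bash
python3 - <<'E'
from st import *
st()
for n in("top","side"):
  p=ctrl.get_image(n); P=cloud(p)*1000
  d=P[:,:2]-O; b=np.c_[d[:,0]-d[:,1],d[:,0]+d[:,1]]*.70711
  m=(P[:,2]>20)&(P[:,2]<63)&(b[:,0]>5)&(b[:,0]<92)&(abs(b[:,1])<80)
  k=m&(b[:,1]<0);j=m&(b[:,1]>0); print(n,[np.percentile(b[i,0],[2,50,98]).round(1) for i in(k,j)])
  if n=="top":
    save(p,"t4.png")
    C=P[(P[:,2]>6)&(P[:,2]<45)&(np.hypot(P[:,0]-606,P[:,1]-251)<50)]; T=C[(C[:,2]>31)]
    print(cv2.minAreaRect(C[:,:2].astype(np.float32)),cv2.minAreaRect(T[:,:2].astype(np.float32)))
    # slope plane fit
    s=C[(C[:,2]>10)&(C[:,2]<28)]; A=np.c_[s[:,:2],np.ones(len(s))]; g=np.linalg.lstsq(A,s[:,2],rcond=None)[0]; print("slope dir",np.degrees(np.arctan2(-g[1],-g[0])),np.hypot(*g[:2]))
E
```

```text
t 16.57 tcp [482.2 160.5  88.5] bay [-141.4    5.5] z [ 0.457 -0.45  -0.767] y [ 0.701  0.713 -0.   ] yang 45.5 F [0.4 0.5 0. ] w 87.4 gf 0.0
top [array([34.9, 37.3, 42. ]), array([34.9, 37.6, 42.3])]
((604.4400024414062, 253.03372192382812), (41.57954406738281, 67.65721130371094), 36.196754455566406) ((594.7635498046875, 266.4146423339844), (40.82014465332031, 33.933982849121094), 35.740787506103516)
slope dir -73.10916321846912 0.12442958851281233
side [array([66.1, 82.5, 91.7]), array([65.8, 80.3, 91.2])]
```

View pics/t4.png

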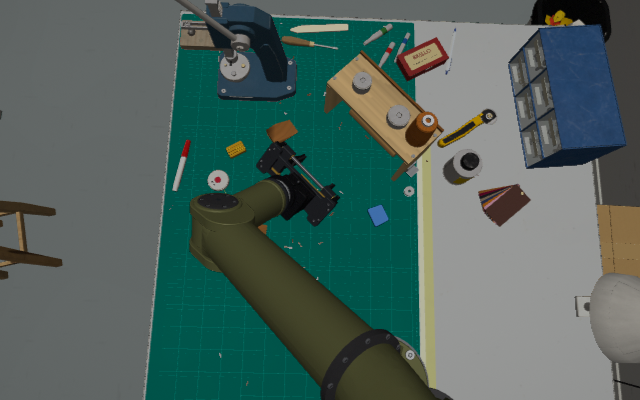

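Roller is unchanged and in place; the wedge is at (282,131) px, mid ≈ (605.6, 251.4), axis -54°. The press base (255,90) is close, so I'll check clearance for the tilted grasp.

```bash
python3 - <<'E'
from st import *
p=ctrl.get_image("side"); q=ctrl.get_image("top")
P=np.r_[cloud(p),cloud(q)]*1000
P=P[(P[:,2]>15)&(P[:,0]>620)&(P[:,1]>170)&(P[:,1]<600)&(P[:,0]<900)]
b=P[P[:,2]<150]; print("press low min x",b[:,0].min(),"y",b[:,1].min(),b[:,1].max())
for lo in range(15,400,60):
    k=P[(P[:,2]>=lo)&(P[:,2]<lo+60)]
    if len(k): print(lo,len(k),k.min(0).round(),k.max(0).round())
for tilt in(25,30,40):
    a=np.radians(tilt); f=np.array([.588,-.809,0]); z=np.array([0,0,1.])
    tz=f*np.sin(a)-z*np.cos(a); n=f*np.cos(a)+z*np.sin(a); y=np.array([.809,.588,0])
    tcp=np.array([605.6,251.4,9])-f*(21-19*np.sin(a))
    tcp[2]=9
    L=P-tcp; s=-(L@tz); m=(s>60)&(s<300)
    dn=abs(L@n)-37.5; dy=abs(L@y)-95
    dd=np.maximum(dn,dy)[m]; print(tilt,tcp.round(1),"min clearance",dd.min() if m.any() else None)
E
```

```text
press low min x 620.212070031162 y 174.7018250880342 530.6875575786737
15 5161 [620. 175.  15.] [900. 531.  75.]
75 1137 [729. 241.  75.] [877. 396. 135.]
135 1218 [730. 248. 135.] [778. 387. 195.]
195 1682 [695. 256. 195.] [774. 397. 255.]
255 3264 [695. 264. 255.] [786. 398. 315.]
315 699 [705. 361. 315.] [768. 411. 375.]
375 273 [705. 399. 375.] [720. 444. 435.]
25 [598.  261.9   9. ] min clearance 45.772477228504414
30 [598.8 260.7   9. ] min clearance 55.04124714394854
40 [600.4 258.5   9. ] min clearance 68.62547224829919
```

move_arm(increments="8 7 0 0 0 -1 0;18 16 0 0 0 -1.5 0;20 18 0 0 0 -1.5 0;20 18 0 0 0 -1.5 0;20 18 0 0 0 -1.5 0;18 15 0 0 0 -1 0;11 9 0 0 0 -1 0;0 0 0 0 0 0 0")

```text
time: 17.43
position: [0.6021, 0.2598, 0.0877]
tool_rot: [1.13, 2.216, -0.407]
ft_force: [-0.9, -1.0, -0.2]
grip_width: 0.998
grip_force: 0.0
```

```bash
python3 st.py; python3 - <<'E'
from h import *
p=ctrl.get_image("wrist"); P=cloud(p)*1000
C=P[(P[:,2]>6)&(P[:,2]<45)&(np.hypot(P[:,0]-606,P[:,1]-251)<50)]; T=C[(C[:,2]>30)]
for c in(C,T): print(len(c),cv2.minAreaRect(c[:,:2].astype(np.float32)) if len(c)>5 else 0)
E
```

```text
t 17.43 tcp [602.1 259.8  87.7] bay [-126.9  160.6] z [ 0.38  -0.518 -0.766] y [0.808 0.589 0.004] yang 36.1 F [-0.9 -1.  -0.2] w 86.8 gf 0.0
5071 ((601.3196411132812, 258.21258544921875), (40.152530670166016, 56.230289459228516), 35.7137336730957)
2937 ((594.5119018554688, 267.78021240234375), (40.028018951416016, 32.741615295410156), 35.73932647705078)
```

move_arm(increments="-1 0 -10 0 0 0 0;-1 0 -18 0 0 0 0;0 0 -18 0 0 0 0;0 0 -14 0 0 0 0;0 0 -10 0 0 0 0;0 0 -6 0 0 0 0;0 0 -2 0 0 0 0;0 0 0 0 0 0 0")

```text
time: 18.15
position: [0.599, 0.2578, 0.0112]
tool_rot: [1.13, 2.216, -0.408]
ft_force: [0.1, -0.3, 0.2]
grip_width: 1.0
grip_force: 0.0
```

```bash
python3 st.py
```

```text
t 18.15 tcp [599.  257.8  11.2] bay [-127.6  156.9] z [ 0.38  -0.519 -0.766] y [0.809 0.588 0.003] yang 36.0 F [ 0.1 -0.3  0.2] w 87.0 gf 0.0
```

move_arm(increments="0 0 0 0 0 0 100;0 0 0 0 0 0 150;0 0 0 0 0 0 255;0 0 0 0 0 0 255;0 0 0 0 0 0 255;0 0 0 0 0 0 255;0 0 0 0 0 0 255;0 0 0 0 0 0 255", grip_force=15)

```text
time: 18.82
position: [0.5992, 0.2582, 0.0118]
tool_rot: [1.13, 2.216, -0.406]
ft_force: [0.7, 0.4, 0.0]
grip_width: 0.48
grip_force: 0.2
```

```bash
python3 st.py
```

```text
t 18.82 tcp [599.2 258.2  11.8] bay [-127.7  157.3] z [ 0.381 -0.518 -0.766] y [0.809 0.588 0.004] yang 36.0 F [0.7 0.4 0. ] w 41.7 gf 0.2
```

move_arm(increments="0 0 0 0 0 0 255;0 0 0 0 0 0 255;0 0 2 0 0 0 255;0 0 4 0 0 0 255;0 0 6 0 0 0 255;-4 -10 0 0 0 1 255;-8 -20 0 0 0 1.5 255;-8 -20 0 0 0 1.5 255")

```text
time: 19.48
position: [0.5792, 0.2086, 0.0242]
tool_rot: [1.047, 2.249, -0.374]
ft_force: [0.2, -1.0, -0.8]
grip_width: 0.456
grip_force: 15.0
```

move_arm(increments="-8 -20 0 0 0 1.5 255;-8 -20 0 0 0 1.5 255;-8 -20 0 0 0 1 255;-8 -20 0 0 0 1 255;-8 -18 0 0 0 0 255;-2 -10 0 0 0 0 255;0 0 -4 0 0 0 255;0 0 -2 0 0 0 255")

```text
time: 20.15
position: [0.5378, 0.1007, 0.0179]
tool_rot: [0.948, 2.285, -0.337]
ft_force: [-0.7, 1.0, -1.0]
grip_width: 0.461
grip_force: 15.0
```

move_arm(increments="0 0 -2 0 0 0 255;0 0 -2 0 0 0 255;0 0 -1 0 0 0 255;0 0 -1 0 0 0 255;0 0 0 0 0 0 255;0 0 0 0 0 0 255;0 0 0 0 0 0 255;0 0 0 0 0 0 255")

```text
time: 20.82
position: [0.5373, 0.1002, 0.0118]
tool_rot: [0.948, 2.285, -0.339]
ft_force: [-0.1, 0.6, -0.4]
grip_width: 0.46
grip_force: 15.0
```

```bash
python3 - <<'E'
from st import *
st()
p=ctrl.get_image("top"); save(p,"t5.png")
P=cloud(p)*1000
d=P[:,:2]-O; b=np.c_[d[:,0]-d[:,1],d[:,0]+d[:,1]]*.70711
m=(P[:,2]>20)&(P[:,2]<63)&(b[:,0]>5)&(b[:,0]<92)&(abs(b[:,1])<100)
for lo in(-80,-40,20,60):
  k=m&(b[:,1]>lo)&(b[:,1]<lo+30); print(lo,k.sum(),np.percentile(b[k,0],[2,50,98]).round(1) if k.any() else 0)
w=ctrl.get_image("wrist"); cv2.imwrite("pics/w5.png",w["frame"][:,:,::-1])
for r in ctrl.find_in("chock_nose",w)[:2]: print(r)
E
```

```text
t 20.82 tcp [537.3 100.2  11.8] bay [-59.8   1.8] z [ 0.457 -0.452 -0.766] y [0.707 0.708 0.004] yang 45.0 F [-0.1  0.6 -0.4] w 40.0 gf 15.0
-80 68 [34.9 37.3 41.5]
-40 67 [34.7 37.3 41.5]
20 65 [35.  37.6 41.9]
60 33 [35.3 37.4 42. ]
{'centre': [0.5209, 0.1182, 0.017], 'score': 0.9}
{'centre': [0.6091, 0.0287, 0.0168], 'score': 0.39}
```

View pics/w5.png

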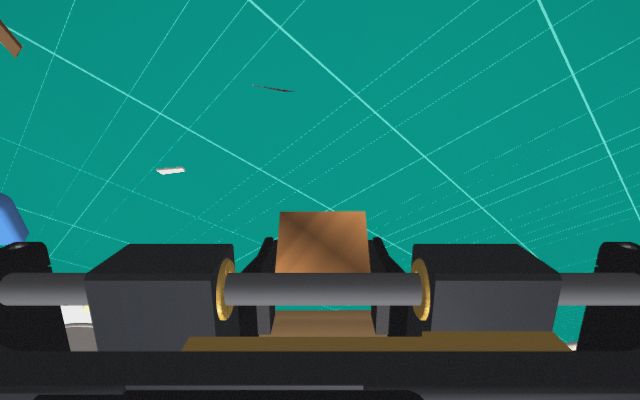

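The wrist view shows the wedge's block held squarely between the fingers at (320,240), and the roller is still parked. Now I'll slide the wedge in.

move_arm(increments="4 -4 0 0 0 0 255;4 -4 0 0 0 0 255;4 -4 0 0 0 0 255;4 -4 0 0 0 0 255;4 -4 0 0 0 0 255;4 -4 0 0 0 0 255;4 -4 0 0 0 0 255;4 -4 0 0 0 0 255")

```text
time: 21.63
position: [0.5695, 0.0676, 0.0118]
tool_rot: [0.948, 2.285, -0.34]
ft_force: [-1.0, 1.5, 2.3]
grip_width: 0.458
grip_force: 15.0
```

move_arm(increments="2 -2 0 0 0 0 255;2 -2 0 0 0 0 255;2 -2 0 0 0 0 255;1 -1 0 0 0 0 255;1 -1 0 0 0 0 255;1 -1 0 0 0 0 255;1 -1 0 0 0 0 255;1 -1 0 0 0 0 255")

```text
time: 22.3
position: [0.5802, 0.0573, 0.0118]
tool_rot: [0.947, 2.285, -0.339]
ft_force: [-1.5, 2.6, 1.9]
grip_width: 0.459
grip_force: 15.0
```

```bash
python3 st.py
```

```text
t 22.3 tcp [580.2  57.3  11.8] bay [0.9 1.8] z [ 0.457 -0.452 -0.766] y [0.706 0.708 0.004] yang 45.1 F [-1.5  2.6  1.9] w 39.9 gf 15.0
```

move_arm(increments="0.5 -0.5 0 0 0 0 255;0.5 -0.5 0 0 0 0 255;0.5 -0.5 0 0 0 0 255;0.5 -0.5 0 0 0 0 255;0.5 -0.5 0 0 0 0 255;0.5 -0.5 0 0 0 0 255;0.5 -0.5 0 0 0 0 255;0 0 0 0 0 0 255")

```text
time: 22.97
position: [0.5838, 0.0534, 0.0118]
tool_rot: [0.948, 2.285, -0.34]
ft_force: [0.2, 1.2, 1.5]
grip_width: 0.46
grip_force: 15.0
```

```bash
python3 st.py
```

```text
t 22.97 tcp [583.8  53.4  11.8] bay [6.1 1.6] z [ 0.457 -0.452 -0.766] y [0.707 0.707 0.004] yang 45.0 F [0.2 1.2 1.5] w 40.0 gf 15.0
```

move_arm(increments="0.5 -0.5 0 0 0 0 255;0 0 0 0 0 0 255;0.5 -0.5 0 0 0 0 255;0 0 0 0 0 0 255;0.5 -0.5 0 0 0 0 255;0 0 0 0 0 0 255;0.5 -0.5 0 0 0 0 255;0 0 0 0 0 0 255")

```text
time: 23.63
position: [0.5847, 0.0526, 0.0117]
tool_rot: [0.947, 2.286, -0.339]
ft_force: [-10.0, 5.8, 9.4]
grip_width: 0.458
grip_force: 15.0
```

```bash
python3 st.py
```

```text
t 23.63 tcp [584.7  52.6  11.7] bay [7.3 1.7] z [ 0.457 -0.452 -0.766] y [0.706 0.708 0.004] yang 45.1 F [-10.    5.8   9.4] w 39.8 gf 15.0
```

Contact at about 11 N and TCP at the expected snug position. I'll ease off slightly, release and withdraw.

move_arm(increments="-0.5 0.5 0 0 0 0 255;0 0 0 0 0 0 200;0 0 0 0 0 0 120;0 0 0 0 0 0 80;0 0 0 0 0 0 60;0 0 0 0 0 0 60;0 0 0 0 0 0 60;0 0 0 0 0 0 60")

```text
time: 24.3
position: [0.5851, 0.0516, 0.0116]
tool_rot: [0.948, 2.285, -0.34]
ft_force: [-0.0, 0.1, -0.4]
grip_width: 0.745
grip_force: 0.0
```

```bash
python3 st.py
```

```text
t 24.3 tcp [585.1  51.6  11.6] bay [8.3 1.3] z [ 0.457 -0.453 -0.766] y [0.707 0.707 0.004] yang 45.0 F [-0.   0.1 -0.4] w 64.8 gf 0.0
```

move_arm(increments="-4 4 0 0 0 0 30;-10 10 0 0 0 0 30;-14 14 6 0 0 0 30;-16 16 10 0 0 0 30;-16 16 15 0 0 0 30;-16 16 20 0 0 0 30;-16 16 25 0 0 0 30;-10 10 25 0 0 0 30")

```text
time: 24.97
position: [0.4803, 0.1567, 0.1131]
tool_rot: [0.943, 2.288, -0.339]
ft_force: [0.1, -0.1, 0.9]
grip_width: 0.882
grip_force: 0.0
```

```bash
python3 - <<'E'
from st import *
st()
p=ctrl.get_image("top"); cv2.imwrite("pics/t6.png",cv2.resize(p["frame"][40:240,200:460,::-1],(780,600),interpolation=cv2.INTER_CUBIC))
P=cloud(p)*1000
d=P[:,:2]-O; b=np.c_[d[:,0]-d[:,1],d[:,0]+d[:,1]]*.70711
m=(P[:,2]>38)&(P[:,2]<63)&(b[:,0]>5)&(b[:,0]<92)&(abs(b[:,1])<100)
for lo in(-80,-40,-10,20,50):
  k=m&(b[:,1]>lo)&(b[:,1]<lo+30); print(lo,k.sum(),np.percentile(b[k,0],[2,50,98]).round(1) if k.any() else 0)
c=(P[:,2]>30)&(P[:,2]<37)&(b[:,0]>-40)&(b[:,0]<18)&(abs(b[:,1])<60); print("chock top",c.sum(),np.median(P[c,2]),cv2.minAreaRect(b[c].astype(np.float32)))
w=(P[:,2]>192)&(P[:,2]<212)&(abs(b[:,0]-52)<45)&(abs(b[:,1]-65)<40); print("weight",cv2.minAreaRect(b[w].astype(np.float32)),np.median(P[w,2]))
E
```

```text
t 24.97 tcp [480.3 156.7 113.1] bay [-140.1    1.5] z [ 0.458 -0.45  -0.767] y [0.704 0.71  0.003] yang 45.3 F [ 0.1 -0.1  0.9] w 76.7 gf 0.0
-80 38 [35.7 39.1 42. ]
-40 35 [36.4 39.7 41.7]
-10 38 [29.2 39.3 42.3]
20 41 [36.  38.8 41.5]
50 29 [35.4 39.2 41.9]
chock top 203 32.948943596541326 ((-1.568267822265625, 1.8763504028320312), (37.82908630371094, 39.82456588745117), 0.014114286750555038)
weight ((51.361328125, 69.60076141357422), (41.51333236694336, 40.467247009277344), 2.850794792175293) 200.61844220536557
```

View pics/t6.png

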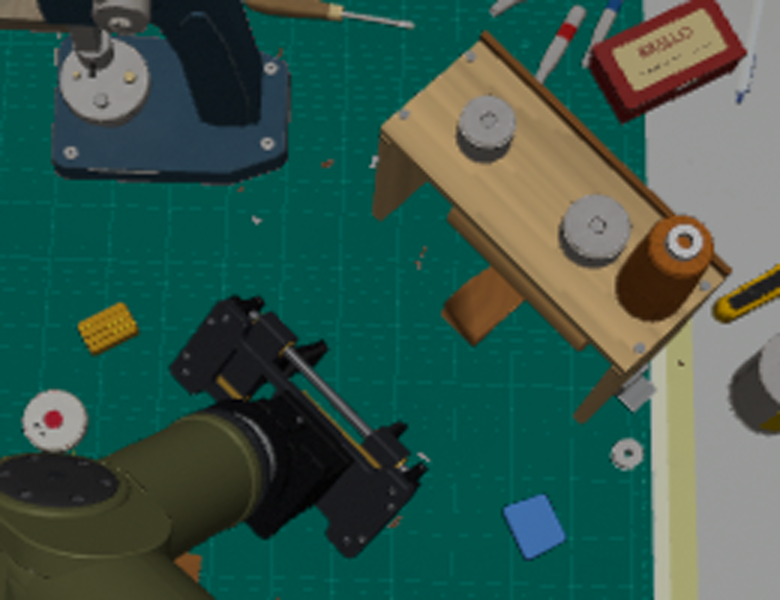

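The picture shows the wedge snug and square under the roller's front at (485,305), the weight on the shelf at (487,125), the small things where they were, and the gripper clear. I'll hand it in.

```bash
python3 -c "
from bench import ctrl
print(ctrl.close_job())"
```

```text
the job is handed in; nothing more can be done
None
```

The job is handed in after about 25 s of the 64 s allowed; no verdict came back. In the last pictures the weight stands upright on the shelf, the roller lies along the stop rail, the wedge sits square and within about 2 mm of snug under its front, and the gripper touches nothing.

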